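Load a flatted mortar mount into the keyed test holder

ROBOT

A 6-joint arm with a two-finger parallel gripper is mounted at the origin on a cart in front of the work surface, level with it; the furniture and walls round the work are solid. World frame = base frame: x ahead of the robot, y to its left, z up, the work surface at z = 0. Lengths are in m, angles in rad, forces in N, time in s.
With the tool pointing down it reaches from about 0.225 to 0.875 m from the base axis. Payload 3.4 kg.
Tool frame: the origin (TCP) lies between the finger pads; the fingertips stand 11 mm ahead of it and the grasp point (between the pads) lies 8 mm behind it; z points along the fingers, y is the line along which they close (so a half turn about z gives the same grasp; the last joint's range is limited). The gripper opens to 85 mm and grips with 20 to 120 N. Pads are 22 mm wide; open, the fingers measure 114 mm over their backs; the gripper's body (76 mm by 85 mm) begins 54 mm behind the grasp point. The pads swing forward as they close: fully open they stand 13 mm farther back than shut.
Start: joints at [1.141, 0.276, 1.505, -0, 1.361, -0.121], TCP at [0.175, 0.548, 0.242] pointing down, gripper open.
Joint ranges: [-2.89, 2.89], [-0.75, 2.08], [0.22, 2.7], [-1.18, 4.32], [0.11, 2.71], [-2.7, 2.7]. Speed limits (rad/s): [2.57, 2.57, 3.14, 3.14, 3.14, 3.14].

INTERFACE

Orientations are given as a unit quaternion [w, x, y, z].
In Python, from rig import manip, imaging gives the robot as it stands. The module is installed in compiled form; this text tells all that it offers.
- The arm moves only by the tool jog_arm, never from a script. Its argument "deltas" is one flat list of numbers, 7 for each row, row after row: the turn, a rotation vector about the world's x, y, z in degrees, then the shift along the world's x, y, z in mm, then the opening, from 0 (shut) to 1 (fully open). In form: [ax, ay, az, tx, ty, tz, gripper, ax, ay, az, tx, ty, tz, gripper, ...]. A call has 1 to 20 rows; each row is the pose to reach, as a shift and turn from the pose commanded when the call began; what a row does not reach only later rows make up. A row lasts 1/10 s, in which the tool goes at most 50 mm and 8.59 degrees, less where a joint would pass 70% of its speed; a pose out of reach is approached as far as the arm can. A call with a gripper value outside its range is refused whole. The fingers move at their own pace and stop on an object; "grip_force" is the grip in N (left out, the last holds). Time passes only in rows, so rows that repeat a pose let the fingers close. It gives the time, the measured TCP pose, the force, the opening and the grip force at its end, in the units of the state.
- manip.get_state(): the state, without advancing time (a new reading comes with each control period).
- imaging.get_image(name): name is "scene" or "top" or "wrist"; returns the picture (400x640x3 uint8, blue, green, red); there is no depth.
- imaging.calibration(name): a dict with "mtx" (3x3 intrinsics, pixels), "dist" ([k1, k2, p1, p2, k3] as OpenCV has them; the pictures are not rectified), "cam_to_world" (4x4, takes a point from camera to world coordinates). Camera axes: x right, y down, z forward; pixel columns grow to the right and rows downward; lengths in m; the calibration is good to about 2 mm. A picture is of the moment at which its call begins: read the wrist's pose just before it. calibration takes no time and is no camera call; for the wrist camera it gives the pose at the moment of the call.
- manip.sign_off(): hands the job in; it is judged then, once.
The state is a dict: "clock": time; "qpos": joint angles; "qd": joint speeds; "effort": joint torques, N m; "position": TCP position; "ee_rot": TCP orientation; "contact_force": force on the tool from outside, world axes, zero at the start; "moment": the same for the moment, N m; "width": finger opening in m; "gripper_force": force on a finger pad.
Only numpy, scipy, OpenCV 4.12 (cv2) and the standard library are available. Lean on these libraries where they do the work, as an engineer would, in place of code of your own. Each camera call takes 0.05 s, during which the arm holds its last target. There are 200 camera calls.

TASK

Load the specimen mount that has a flat ground on its side into the test holder: swing the holder's keeper arm out of the way, turn the mount so that its flat matches the flat of the pocket, and lower it in, mortar face up, until it sits fully home. Then swing the keeper arm back across the mount to its stop. Leave the plain round mount, the vial and the bung where they stand.

Things in the scene. Friction and masses are not known exactly. Their poses are not given: they have to be found in the camera images.
- mount: The flatted specimen mount: a grey resin cylinder, 40 mm diameter, 34 mm tall, standing upright, with a square mortar core showing in its top face. One side is ground to a full-height upright flat that lies 14 mm from the axis, on the mount's own -x side (so 34 mm from the flat to the opposite round side; the flat is 28 mm wide). Lower edge chamfered 2 mm. About 60 g. Origin: centre of the underside on the cylinder's axis; z up.
- plain_mount: Bystander: a mount of the same size and look (40 mm diameter, 34 mm tall) but fully round, with no flat. Origin: centre of its underside. Leave it alone. It and the flatted mount may have swapped places.
- holder: The test holder, fixed to the bench: a 110 x 110 mm aluminium plate, 17 mm thick, with a D-shaped pocket in the middle and the keeper arm's pivot post near one corner. Three screw heads, 4 mm high, at the other corners. Origin: centre of the underside; z up, x along one side of the plate.
- pocket (a point): Centre of the pocket's floor, 8 mm above the bench and 9 mm below the plate's top. The pocket is a round recess 42.5 mm in diameter whose -x side (holder axes) is closed by an upright flat 15.25 mm from this point. Axes as the holder's: when the mount is seated, its origin is at this point and its x axis has the same direction as this x axis (1.25 mm play all round).
- pivot (a point): Pivot of the keeper arm, at holder (38, 38, 46) mm, on the vertical hinge axis: the arm's underside lies at this height (46 mm above the bench), the post below it is 15 mm in diameter, the boss above 20 mm in diameter and up to 58 mm above the bench.
- keeper_knob (a point): Centre of the top of the keeper arm's black upright knob: a cylinder 16 mm in diameter and 28 mm tall that stands on the arm (arm top 52 mm, knob top 80 mm above the bench), 85 mm from the pivot axis. The arm is a steel bar 14 mm wide and 6 mm thick; its underside is 4 mm above the top of a seated mount.
- keeper (a joint): Swing of the keeper arm about the vertical pivot, rad. 0: against its stop, lying across the middle of the pocket (the knob towards holder -x, -y). It grows clockwise as seen from above, to 1.9 (the arm far clear of the pocket, the knob towards holder +y side). It is stiff enough (0.05 N m friction) to stay where it is left.
- vial: Bystander: small glass vial with a screw cap, 25 mm diameter, 53 mm tall. Origin: centre of its underside.
- bung: Bystander: red rubber bung, 31 mm diameter, 26 mm tall. Origin: centre of its underside.
Mind the look-alikes: they are no part of the job. Of the things shaped like the holder, the aluminium one is meant.

How it is judged:
On the way:
1. the flatted mount sits fully home in the pocket, its flat against the pocket's flat (horizontal distance between mount and pocket below 0.004 m and z of mount in the frame of pocket below 0.0025 m and angle between mount's own z axis and vertical below 0.06 rad and angle between the x axis of mount and the x axis of pocket, either way round below 0.25 rad), for 0.2 s.
At the end, for the whole second after the job is handed in: The flatted mount is at rest, upright (within 0.06 rad) and fully home in the pocket: its underside less than 2.5 mm above the pocket floor, centred within 4 mm, its flat parallel to the pocket's within 0.25 rad; the keeper arm lies across it, within 0.2 rad of its stop (all of step 1 and value of joint keeper below 0.2 rad and linear speed of mount below 0.02 m/s); the robot touches nothing.
It fails at once if the plain round mount is moved more than 30 mm (distance of plain_mount from where it was at the start of the episode above 0.03 m).
It fails at once if the vial is moved more than 30 mm (distance of vial from where it was at the start of the episode above 0.03 m).
It fails at once if the bung is moved more than 30 mm (distance of bung from where it was at the start of the episode above 0.03 m).
It also fails if it takes over 72 s, if anything falls off the work surface, if the arm or the gripper's body presses on something with over 40 N, if the wrist force passes 120 N, or if a joint passes its speed limit or range.

## Working session

There is one attempt and no reset: what is moved stays moved. The work goes in short steps, Python scripts to look and compute and a tool call to move; the robot and the scene stay as the last step left them, time stands still between calls to the robot, and variables do not carry over. Pictures are saved under pics/ and viewed, at most 10 in all, crops included, and the job is handed in when it is done.

Besides the shell and the picture viewer there is one more tool, called after "Call:" by a JSON object that holds its "name" and its "arguments", one argument or row to a line. jog_arm: Moves the arm, as the interface text tells. Its arguments: {"type":"object","properties":{"deltas":{"type":"array"},"grip_force":{"type":"number"}},"required":["deltas"]}

```bash
mkdir -p pics; cat > h.py <<'E'
import numpy as np, cv2
from rig import manip, imaging
def ray(n,px,z,cal=None):
    c=cal or imaging.calibration(n); T=np.array(c["cam_to_world"])
    p=cv2.undistortPoints(np.array(px,float).reshape(-1,1,2),np.array(c["mtx"]),np.array(c["dist"])).reshape(-1,2)
    d=np.c_[p,np.ones(len(p))]@T[:3,:3].T; o=T[:3,3]
    return o+d*((z-o[2])/d[:,2])[:,None]
def proj(n,P,cal=None):
    c=cal or imaging.calibration(n); T=np.linalg.inv(np.array(c["cam_to_world"]))
    r,_=cv2.Rodrigues(T[:3,:3]); return cv2.projectPoints(np.array(P,float).reshape(-1,1,3),r,T[:3,3],np.array(c["mtx"]),np.array(c["dist"]))[0].reshape(-1,2)
E
python3 - <<'E'
from h import *
for n in("top","scene"):
    cv2.imwrite(f"pics/{n}0.png",imaging.get_image(n))
    c=imaging.calibration(n); print(n,np.round(c["cam_to_world"],3).tolist())
print(manip.get_state())
E
```

```text
top [[-0.07, -0.973, 0.221, 0.247], [-0.998, 0.069, -0.013, 0.066], [-0.002, -0.222, -0.975, 1.17], [0.0, 0.0, 0.0, 1.0]]
scene [[0.865, -0.264, 0.427, 0.02], [-0.502, -0.479, 0.72, -0.716], [0.014, -0.837, -0.547, 0.652], [0.0, 0.0, 0.0, 1.0]]
{'clock': 0.1, 'qpos': array([ 1.14100902e+00,  2.76550183e-01,  1.50602514e+00,  1.24927028e-05,
        1.36068206e+00, -1.20973264e-01]), 'qd': array([ 0.00014644, -0.00214504, -0.00220296,  0.00014951, -0.00085896,
        0.00019831]), 'effort': array([ 5.54532689e-04, -4.17705989e+01, -2.46403867e+01, -2.12742539e-04,
        5.77515224e-03,  1.01777488e-05]), 'position': array([0.17455546, 0.54738915, 0.24150826]), 'ee_rot': array([-2.32209177e-04,  1.53795443e-01,  9.88102357e-01, -7.99344447e-04]), 'contact_force': array([-0.36421344,  0.01358413, -0.04738555]), 'moment': array([ 0.00971586,  0.00497246, -0.00231828]), 'gripper_force': 0.0, 'width': 0.08549811635340304}
```

View pics/top0.png

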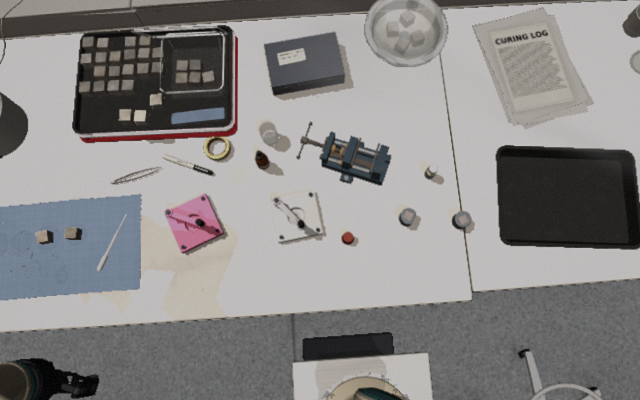

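View pics/scene0.png

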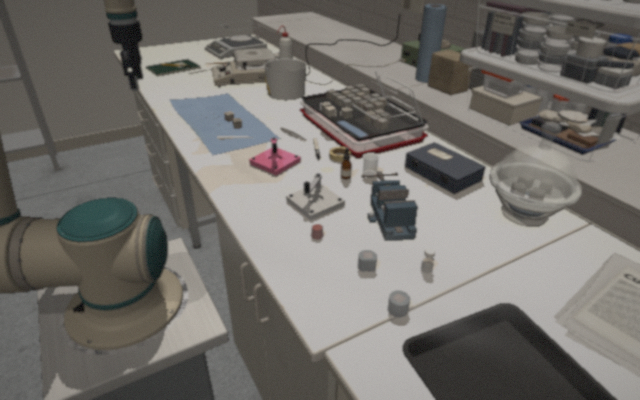

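Top view: the holders are aluminium at (298,216) and pink at (195,222, the decoy). The two mount candidates are at (408,216) and (461,219). The vial is at (431,172) and the bung at (348,238). Next I take a close crop of the holder and both mounts.

```bash
python3 - <<'E'
from h import *
im=cv2.imread("pics/top0.png"); s=cv2.imread("pics/scene0.png")
f=lambda i,x,y,w,h,k:cv2.resize(i[y:y+h,x:x+w],None,fx=k,fy=k,interpolation=cv2.INTER_CUBIC)
a=f(im,265,182,66,66,6); b=f(im,390,198,90,40,4)
c=f(s,350,240,70,80,5)
H=np.zeros((600,800,3),np.uint8); H[:396,:396]=a; H[:400,400:750]=c; H[420:580,:360]=b
cv2.imwrite("pics/c0.png",H)
print(ray("top",[(408,214),(461,217)],.034).round(3).tolist(), ray("top",[(298,216)],.017).round(3).tolist(),ray("top",[(300,223)],.08).round(3).tolist(),ray("top",[(348,238),(431,172)],.03).round(3).tolist())
E
```

```text
[[0.471, -0.14, 0.034], [0.455, -0.266, 0.034]] [[0.489, 0.125, 0.017]] [[0.459, 0.118, 0.08]] [[0.424, 0.008, 0.03], [0.573, -0.208, 0.03]]
```

View pics/c0.png

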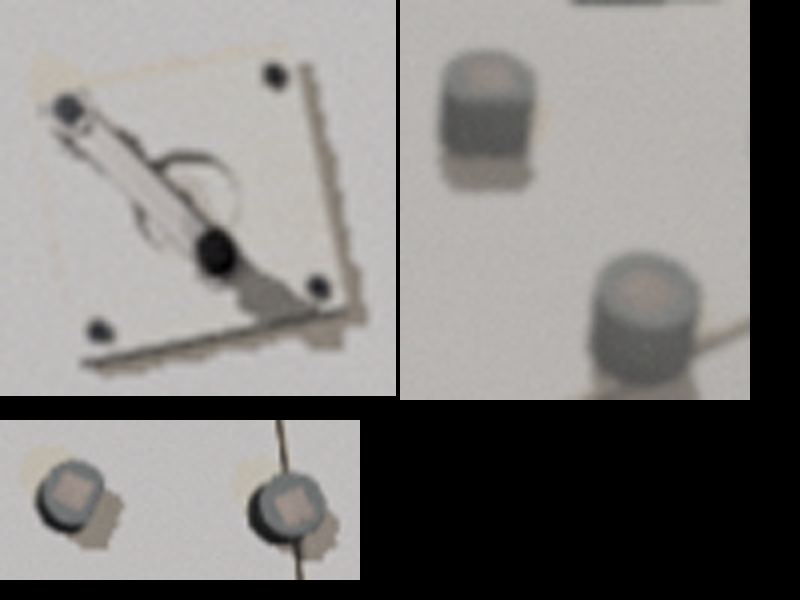

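```bash
python3 - <<'E'
from h import *
from scipy.spatial.transform import Rotation as R
s=manip.get_state(); q=s["ee_rot"]; M=R.from_quat([*q[1:],q[0]]).as_matrix(); print(M.round(3).tolist())
c=imaging.calibration("wrist"); T=np.array(c["cam_to_world"])
print((M.T@(T[:3,3]-s["position"])).round(3),(M.T@T[:3,:3]).round(3).tolist(),c["mtx"],c["dist"])
E
```

```text
[[-0.953, 0.304, -0.001], [0.304, 0.953, -0.002], [0.0, -0.002, -1.0]]
[ 0.074  0.    -0.131] [[-0.001, -0.958, -0.287], [1.0, -0.0, -0.002], [0.002, -0.287, 0.958]] [[287.65935849   0.         319.73061914]
 [  0.         287.65935849 203.27570977]
 [  0.           0.           1.        ]] [-0.01502125  0.          0.          0.          0.        ]
```

Call:
{"name": "jog_arm", "arguments": {
  "deltas": [0, 0, 75, 315, -423, -40, 0.32, 0, 0, 75, 315, -423, -40, 0.32, 0, 0, 75, 315, -423, -40, 0.32, 0, 0, 75, 315, -423, -40, 0.32, 0, 0, 75, 315, -423, -40, 0.32, 0, 0, 75, 315, -423, -40, 0.32, 0, 0, 75, 315, -423, -40, 0.32, 0, 0, 75, 315, -423, -40, 0.32, 0, 0, 75, 315, -423, -40, 0.32, 0, 0, 75, 315, -423, -40, 0.32, 0, 0, 75, 315, -423, -40, 0.32, 0, 0, 75, 315, -423, -40, 0.32, 0, 0, 75, 315, -423, -40, 0.32, 0, 0, 75, 315, -423, -40, 0.32]
}}

```text
clock: 1.5
position: [0.4894, 0.1245, 0.2017]
ee_rot: [-0.001, -0.479, 0.878, 0.001]
contact_force: [-0.2, -0.4, -0.1]
width: 0.0276
gripper_force: 0.0
```

```bash
python3 - <<'E'
from h import *
import pickle
s=manip.get_state(); print(s["clock"],s["position"],s["ee_rot"],s["qpos"])
c=imaging.calibration("wrist"); im=imaging.get_image("wrist"); cv2.imwrite("pics/w1.png",im); pickle.dump(c,open("c1.pkl","wb"))
E
```

```text
1.5 [0.48941207 0.12446857 0.20174712] [-7.28386423e-04 -4.78685239e-01  8.77985997e-01  7.07548895e-04] [ 1.10643004e-01  1.99376426e-01  1.71515348e+00  8.04330832e-04
  1.22894711e+00 -2.45873749e+00]
```

View pics/w1.png

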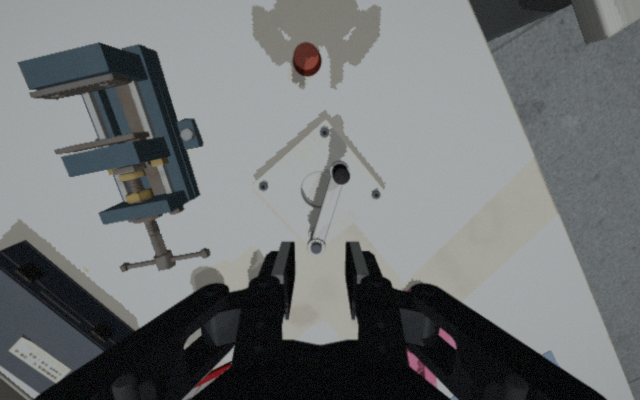

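The wrist view shows the holder's screws at (324,132), (264,186) and (376,194), the pivot boss at (317,246) and the knob top at about (341,170). The pocket is at about (318,189).

```bash
python3 - <<'E'
from h import *
import pickle
c=pickle.load(open("c1.pkl","rb")); im=cv2.imread("pics/w1.png"); g=cv2.cvtColor(im,cv2.COLOR_BGR2GRAY)
def blob(x,y,r,t):
    w=g[y-r:y+r+1,x-r:x+r+1]; m=w<t; v,u=np.nonzero(m); return (u.mean()+x-r,v.mean()+y-r,m.sum())
S=[blob(x,y,6,95) for x,y in((324,132),(264,186),(376,194))]; print(S)
P=ray("wrist",[s[:2] for s in S],.021,c); print(P.round(4).tolist())
cen=(P[1]+P[2])/2; 
ex=P[1]-P[0]; ey=P[2]-P[0]; print("cen",cen.round(4),np.linalg.norm(ex),np.linalg.norm(ey),np.degrees(np.arctan2(ex[1],ex[0])),np.degrees(np.arctan2(ey[1],ey[0]))-90)
pv=ray("wrist",[(317,246)],.058,c)[0]; kn=ray("wrist",[(341,168)],.08,c)[0]; d=kn-pv
print("pivot",pv.round(4),"knob",kn.round(4),np.hypot(*d[:2]),np.degrees(np.arctan2(d[1],d[0])))
cv2.imwrite("pics/c1.png",cv2.resize(im[110:265,240:400],None,fx=3.7,fy=3.7,interpolation=cv2.INTER_CUBIC))
E
```

```text
[(np.float64(324.3728813559322), np.float64(131.83050847457628), np.int64(59)), (np.float64(263.0816326530612), np.float64(185.51020408163265), np.int64(49)), (np.float64(375.58), np.float64(193.7), np.int64(50))]
[[0.4527, 0.0784, 0.021], [0.5413, 0.0903, 0.021], [0.4408, 0.1664, 0.021]]
cen [0.491  0.1284 0.021 ] 0.08933771185997248 0.0888542812841935 7.666725881471146 7.725293167614822
pivot [0.5213 0.1701 0.058 ] knob [0.4566 0.1099 0.08  ] 0.08844785864447195 -137.03122183007648
```

View pics/c1.png

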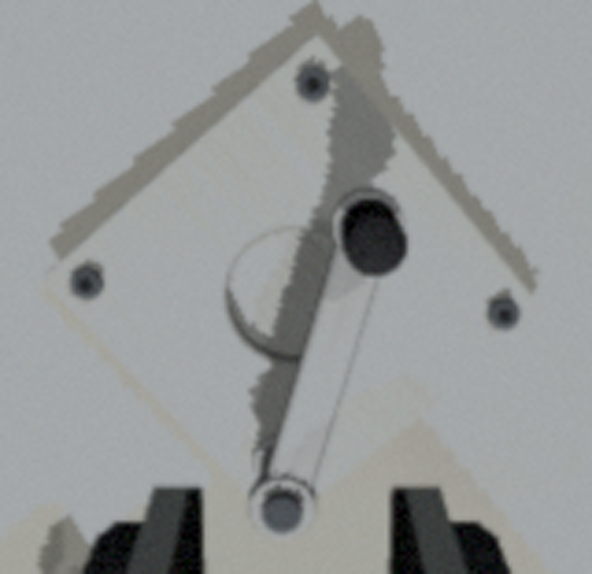

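The crop shows the arm lying beside the pocket's middle. The knob top centre is at about (341.6,174.5) and the boss at (316.2,248).

```bash
python3 - <<'E'
from h import *
import pickle
c=pickle.load(open("c1.pkl","rb"))
pv=ray("wrist",[(316.2,248)],.058,c)[0]; kn=ray("wrist",[(341.6,174.5)],.08,c)[0]; d=kn-pv
print(pv,kn,np.hypot(*d[:2]),np.degrees(np.arctan2(d[1],d[0])))
P=np.array([.5225,.1705]); a0=np.degrees(np.arctan2(*(kn[:2]-P)[::-1])); print("a0",a0)
k0=P+.085*np.array([np.cos(np.radians(a0)),np.sin(np.radians(a0))]); print(k0)
for t in range(0,105,8):
    a=np.radians(a0-t); k=P+.085*np.array([np.cos(a),np.sin(a)]); print(-t,((k-k0)*1000).round(0), end=";")
E
```

```text
[0.52321944 0.17161309 0.058     ] [0.45916573 0.1151268  0.08      ] 0.08540245019914104 -138.59227769176027
a0 -138.83677347681748
[0.45850881 0.11455246]
0 [0. 0.];-8 [-7.  9.];-16 [-13.  20.];-24 [-17.  31.];-32 [-20.  42.];-40 [-21.  54.];-48 [-20.  66.];-56 [-18.  78.];-64 [-14.  89.];-72 [ -9. 100.];-80 [ -2. 109.];-88 [  6. 118.];-96 [ 15. 125.];-104 [ 25. 132.];
```

Call:
{"name": "jog_arm", "arguments": {
  "deltas": [0, 0, -8, -20, -5, -20, 0.32, 0, 0, -16, -30, -10, -50, 0.32, 0, 0, -16, -30, -10, -70, 0.32, 0, 0, -16, -30, -10, -95, 0.32, 0, 0, -16, -30, -10, -115, 0.32, 0, 0, -16, -30, -10, -130, 0.32, 0, 0, -16, -30, -10, -130, 0.32, 0, 0, -16, -30, -10, -130, 0.32]
}}

```text
clock: 2.35
position: [0.4593, 0.1158, 0.0727]
ee_rot: [-0.0, -0.354, 0.935, 0.0]
contact_force: [0.4, -0.0, -0.6]
width: 0.0271
gripper_force: 0.0
```

Call:
{"name": "jog_arm", "arguments": {
  "deltas": [0, 0, -4, -4, 4, 0, 0.32, 0, 0, -8, -7, 9, 0, 0.32, 0, 0, -16, -13, 20, 0, 0.32, 0, 0, -24, -17, 31, 0, 0.32, 0, 0, -32, -20, 42, 0, 0.32, 0, 0, -40, -21, 54, 0, 0.32, 0, 0, -48, -20, 66, 0, 0.32, 0, 0, -56, -18, 78, 0, 0.32, 0, 0, -64, -14, 89, 0, 0.32, 0, 0, -72, -9, 100, 0, 0.32, 0, 0, -80, -2, 109, 0, 0.32, 0, 0, -88, 6, 118, 0, 0.32, 0, 0, -92, 10, 121, 0, 0.32, 0, 0, -92, 10, 121, 0, 0.32, 0, 0, -92, 10, 121, 0, 0.32]
}}

```text
clock: 3.85
position: [0.4699, 0.2362, 0.0732]
ee_rot: [0.001, 0.427, 0.904, 0.001]
contact_force: [0.3, 0.1, -0.2]
width: 0.0275
gripper_force: 0.0
```

Call:
{"name": "jog_arm", "arguments": {
  "deltas": [0, 0, 0, 0, 0, 25, 0.32, 0, 0, 0, 0, 0, 60, 0.5, 0, 0, 0, 0, -10, 97, 1, 0, 0, 0, 20, -456, 97, 1, 0, 0, 0, 20, -456, 97, 1, 0, 0, 0, 20, -456, 97, 1, 0, 0, 0, 20, -456, 97, 1, 0, 0, 0, 20, -456, 97, 1, 0, 0, 0, 20, -456, 97, 1, 0, 0, 0, 20, -456, 97, 1, 0, 0, 0, 20, -456, 97, 1, 0, 0, 0, 20, -456, 97, 1, 0, 0, 0, 20, -456, 97, 1, 0, 0, 0, 20, -456, 97, 1, 0, 0, 0, 20, -456, 97, 1]
}}

```text
clock: 5.35
position: [0.4891, -0.2189, 0.1694]
ee_rot: [-0.0, 0.428, 0.904, 0.0]
contact_force: [0.5, -0.5, -0.2]
width: 0.0852
gripper_force: 0.0
```

```bash
python3 - <<'E'
from h import *
import pickle
s=manip.get_state(); print(s["clock"],s["position"],s["ee_rot"],s["qpos"])
c=imaging.calibration("wrist"); im=imaging.get_image("wrist"); cv2.imwrite("pics/w2.png",im); pickle.dump(c,open("c2.pkl","wb"))
E
```

```text
5.35 [ 0.48913902 -0.21889391  0.16935903] [-4.82493199e-04  4.27674484e-01  9.03932596e-01  4.06302541e-04] [-5.51117990e-01  2.70202189e-01  1.70382965e+00  7.63522075e-04
  1.16860872e+00 -1.23837628e+00]
```

View pics/w2.png

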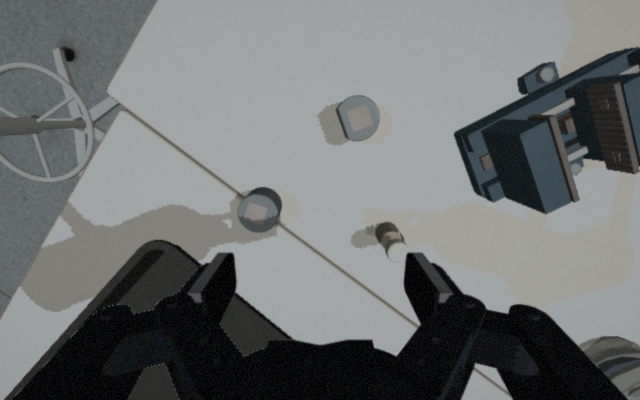

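The mount at (358,118) shows a straight left side, so it is the flatted one. The mount at (260,210) is round, and the vial is at (393,242). I measure the flat on an enlarged crop.

```bash
python3 - <<'E'
from h import *
import pickle
im=cv2.imread("pics/w2.png")
cv2.imwrite("pics/c2.png",cv2.resize(im[83:153,320:400],None,fx=7,fy=7,interpolation=cv2.INTER_CUBIC))
for y in (100,110,118,126,134): print(y,[tuple(int(v) for v in im[y,x]) for x in range(330,386,5)])
E
```

```text
100 [(166, 165, 161), (167, 165, 162), (165, 164, 159), (105, 104, 98), (122, 119, 113), (123, 120, 114), (125, 122, 116), (124, 121, 118), (117, 116, 109), (165, 163, 161), (169, 166, 164), (166, 166, 161)]
110 [(122, 129, 130), (101, 106, 108), (120, 121, 113), (123, 120, 114), (128, 134, 136), (127, 131, 135), (125, 131, 135), (126, 131, 136), (125, 123, 116), (127, 127, 119), (154, 162, 161), (153, 160, 161)]
118 [(123, 130, 132), (122, 128, 130), (57, 56, 53), (125, 121, 117), (126, 132, 136), (134, 138, 144), (130, 134, 139), (133, 136, 141), (129, 132, 138), (123, 123, 116), (149, 154, 156), (153, 161, 162)]
126 [(121, 128, 130), (124, 129, 131), (121, 126, 128), (115, 113, 106), (122, 122, 116), (133, 136, 141), (133, 138, 143), (132, 136, 138), (125, 122, 115), (124, 122, 115), (155, 162, 162), (154, 161, 164)]
134 [(122, 129, 130), (122, 128, 128), (124, 131, 132), (45, 49, 43), (121, 119, 112), (125, 122, 114), (121, 120, 111), (123, 121, 113), (118, 116, 109), (155, 164, 162), (154, 160, 161), (153, 163, 164)]
```

View pics/c2.png

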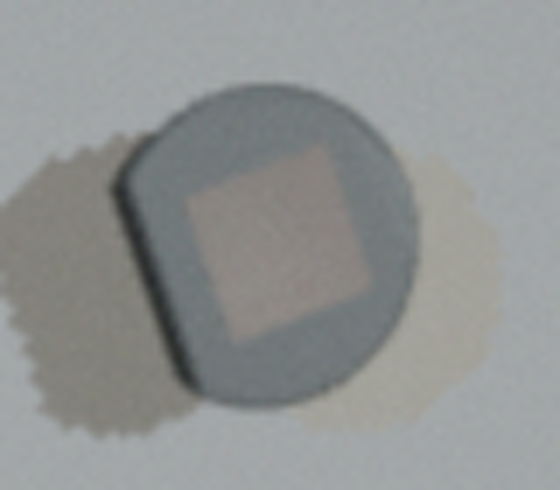

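```bash
python3 - <<'E'
from h import *
import pickle
c=pickle.load(open("c2.pkl","rb"))
f=lambda u,v:(320+(u+.5)/7-.5,83+(v+.5)/7-.5)
P=ray("wrist",[f(127,178),f(203,388),f(262,246),f(278,243)],.034,c); print(P.round(4).tolist())
e=P[0]-P[1]; n=np.array([e[1],-e[0]]); n/=np.hypot(*n); m=P[:2,:2].mean(0)
if n@(P[2,:2]-m)<0:n=-n
print("mount yaw",np.degrees(np.arctan2(n[1],n[0])),"width",np.hypot(*e[:2]),"centre from flat",(m+.014*n).round(4),"dist",n@(P[2,:2]-m), "mid-grip",(m+.017*n).round(4))
E
```

```text
[[0.4494, -0.146, 0.034], [0.4738, -0.1595, 0.034], [0.468, -0.1413, 0.034], [0.4694, -0.1398, 0.034]]
mount yaw 60.99713438705462 width 0.027893783554687343 centre from flat [ 0.4684 -0.1405] dist 0.013054572532008696 mid-grip [ 0.4699 -0.1378]
```

Call:
{"name": "jog_arm", "arguments": {
  "deltas": [0, 0, 8, -10, 40, 0, 1, 0, 0, 16, -19, 81, -20, 1, 0, 0, 22, -19, 81, -50, 1, 0, 0, 22, -19, 81, -85, 1, 0, 0, 22, -19, 81, -115, 1, 0, 0, 22, -19, 81, -135, 1, 0, 0, 22, -19, 81, -145, 1, 0, 0, 22, -19, 81, -145, 1, 0, 0, 22, -19, 81, -145, 0.7, 0, 0, 22, -19, 81, -145, 0.4, 0, 0, 22, -19, 81, -145, 0.2, 0, 0, 22, -19, 81, -145, 0.2, 0, 0, 22, -19, 81, -145, 0.2, 0, 0, 22, -19, 81, -145, 0.2],
  "grip_force": 40
}}

```text
clock: 6.8
position: [0.4714, -0.1395, 0.0254]
ee_rot: [0.001, 0.248, 0.969, -0.0]
contact_force: [-0.5, 0.5, 6.6]
width: 0.033
gripper_force: 39.9
```

Call:
{"name": "jog_arm", "arguments": {
  "deltas": [0, 0, 0, 0, 0, 15, 0.2, 0, 0, 0, 0, 0, 50, 0.2, 0, 0, -8, 3, 30, 100, 0.2, 0, 0, -16, 6, 70, 100, 0.2, 0, 0, -24, 9, 115, 100, 0.2, 0, 0, -32, 12, 160, 100, 0.2, 0, 0, -40, 15, 200, 100, 0.2, 0, 0, -48, 20, 240, 100, 0.2, 0, 0, -53, 23, 266, 100, 0.2, 0, 0, -53, 23, 266, 100, 0.2, 0, 0, -53, 23, 266, 100, 0.2, 0, 0, -53, 23, 266, 100, 0.2]
}}

```text
clock: 8.0
position: [0.4934, 0.126, 0.1242]
ee_rot: [0.0, 0.654, 0.757, -0.0]
contact_force: [-0.6, -1.1, -1.1]
width: 0.0326
gripper_force: 40.2
```

```bash
python3 - <<'E'
from h import *
import pickle
s=manip.get_state(); print(s["clock"],s["position"],s["ee_rot"],s["width"])
c=imaging.calibration("wrist"); im=imaging.get_image("wrist"); t=imaging.get_image("top"); cv2.imwrite("pics/w3f.png",im);cv2.imwrite("pics/t3.png",t); pickle.dump((c,s),open("c3.pkl","wb"))
cv2.imwrite("pics/w3.png",cv2.resize(im[90:350,160:480],None,fx=2.3,fy=2.3,interpolation=cv2.INTER_CUBIC))
E
```

```text
8.0 [0.49342795 0.12595325 0.12421055] [ 2.75795372e-05  6.53913726e-01  7.56569022e-01 -3.91121347e-04] 0.032596798879269584
```

View pics/w3.png

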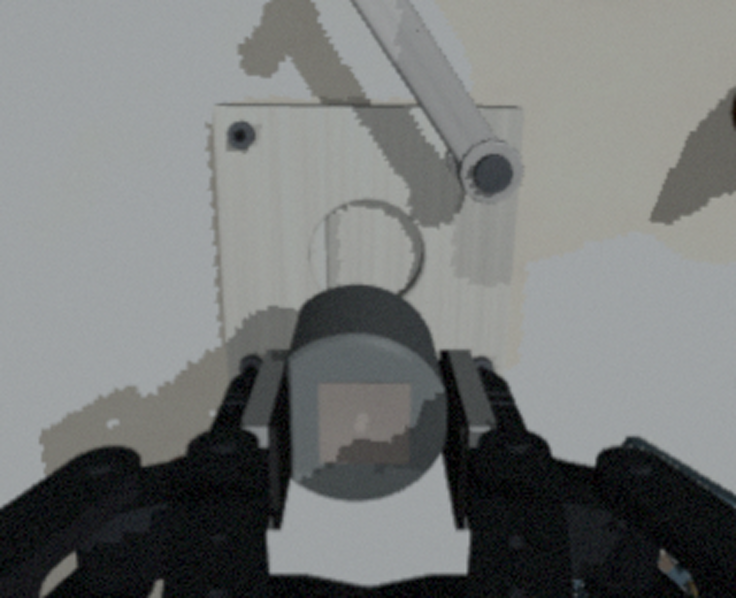

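The flat is on the left, matching the pocket's flat. The mount's top face spans crop rows 335–500. The screw is at crop (240,135) and the boss at (493,173).

```bash
python3 - <<'E'
from h import *
import pickle
c,s=pickle.load(open("c3.pkl","rb")); p=s["position"]
f=lambda u,v:(160+(u+.5)/2.3-.5,90+(v+.5)/2.3-.5)
a=np.radians(7.7); Rz=np.array([[np.cos(a),-np.sin(a)],[np.sin(a),np.cos(a)]])
E=ray("wrist",[f(358,334),f(358,500)],p[2]+.0086,c); m=E.mean(0)
print("mount edges rel TCP in holder axes",((E[:,:2]-p[:2])@Rz*1000).round(1).tolist())
S=ray("wrist",[f(240,135)],.021,c)[0,:2]; B=ray("wrist",[f(493,173)],.058,c)[0,:2]
print("cen from screw",S-Rz@[-.0445,.0445],"from boss",B-Rz@[.038,.038])
C=ray("wrist",[f(217,104),f(521,107)],.017,c)[:,:2]; d=C[1]-C[0]; print("corners",C.round(4).tolist(),"yaw",np.degrees(np.arctan2(d[1],d[0])),"cen",C.mean(0)-Rz@[0,.055])
F=ray("wrist",[f(328,215),f(328,285)],.017,c)[:,:2];print("flat edge holder x",((F-[.491,.128])@Rz*1000).round(1).tolist())
A=ray("wrist",[f(362,199),f(424,256)],.017,c)[:,:2];print("arc top/right",((A-[.491,.128])@Rz*1000).round(1).tolist())
q=s["ee_rot"];print("yaw_y tool",np.degrees(2*np.arctan2(q[2],q[1]))-90)
E
```

```text
mount edges rel TCP in holder axes [[-2.8, 21.5], [-2.6, -17.7]]
cen from screw [0.49127604 0.12994232] from boss [0.49130395 0.12990874]
corners [[0.4315, 0.1772], [0.5376, 0.1916]] yaw 7.73451445509532 cen [0.49194875 0.12986326]
flat edge holder x [[-13.5, 17.1], [-13.7, -10.2]]
arc top/right [[-1.0, 23.2], [22.4, 1.7]]
yaw_y tool 8.325324102811308
```

Call:
{"name": "jog_arm", "arguments": {
  "deltas": [0, 0, -0.6, 2, 2.4, -20, 0.2, 0, 0, -0.6, 2, 2.4, -50, 0.2, 0, 0, -0.6, 2, 2.4, -70, 0.2, 0, 0, -0.6, 2, 2.4, -78, 0.2, 0, 0, -0.6, 2, 2.4, -80, 0.2, 0, 0, -0.6, 2, 2.4, -82, 0.2, 0, 0, -0.6, 2, 2.4, -84, 0.2, 0, 0, -0.6, 2, 2.4, -85, 0.2, 0, 0, -0.6, 2, 2.4, -85, 0.2],
  "grip_force": 30
}}

```text
clock: 9.0
position: [0.496, 0.1293, 0.0398]
ee_rot: [0.0, 0.658, 0.753, 0.0]
contact_force: [-0.4, 0.8, -0.8]
width: 0.033
gripper_force: 40.2
```

Call:
{"name": "jog_arm", "arguments": {
  "deltas": [0, 0, 0, 0, 0, -1.5, 0.2, 0, 0, 0, 0, 0, -3, 0.2, 0, 0, 0, 0, 0, -4.5, 0.2, 0, 0, 0, 0, 0, -5.5, 0.2, 0, 0, 0, 0, 0, -6.5, 0.2, 0, 0, 0, 0, 0, -7, 0.2, 0, 0, 0, 0, 0, -7, 0.2]
}}

```text
clock: 9.7
position: [0.4957, 0.1292, 0.0334]
ee_rot: [0.0, 0.658, 0.753, 0.0]
contact_force: [-2.3, -0.3, 9.9]
width: 0.0328
gripper_force: 41.4
```

Call:
{"name": "jog_arm", "arguments": {
  "deltas": [0, 0, 0, 0, 0, 0, 0.35, 0, 0, 0, 0, 0, 0, 0.55, 0, 0, 0, 0, 0, 0, 0.55, 0, 0, 0, 0, 0, 0, 0.55, 0, 0, 0, 0, 0, 10, 0.55, 0, 0, 0, 0, 0, 30, 0.55, 0, 0, 0, -20, -40, 70, 0.55, 0, 0, 10, -40, -60, 100, 0.55, 0, 0, 16, -40, -60, 115, 0.55, 0, 0, 16, -40, -60, 115, 0.55, 0, 0, 16, -40, -60, 115, 0.55]
}}

```text
clock: 10.8
position: [0.456, 0.0693, 0.1476]
ee_rot: [0.0, 0.548, 0.836, 0.0]
contact_force: [-0.5, 0.2, -0.2]
width: 0.0471
gripper_force: 0.0
```

```bash
python3 - <<'E'
from h import *
import pickle
s=manip.get_state(); print(s["clock"],s["position"],s["width"])
c=imaging.calibration("wrist"); im=imaging.get_image("wrist"); cv2.imwrite("pics/w4f.png",im); pickle.dump((c,s),open("c4.pkl","wb"))
print(proj("wrist",[[.491,.128,.042],[.47,.236,.08],[.5225,.1705,.058]],c))
E
```

```text
10.8 [0.4560386  0.06932144 0.14758423] 0.04706013576443459
[[387.51090724 159.81688752]
 [453.43734159 -10.98610234]
 [455.92055157 127.62993787]]
```

View pics/w4f.png

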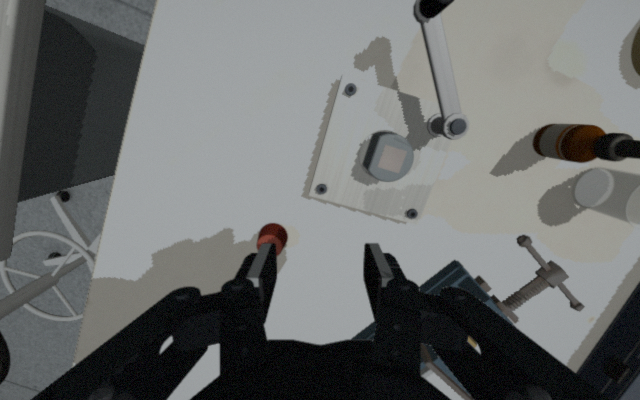

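The mount sits at (388,158) with its flat parallel to the plate edge. The boss is at (456,126), and the arm runs up to the knob near (432,8), which is partly out of view.

```bash
python3 - <<'E'
from h import *
import pickle
c,s=pickle.load(open("c4.pkl","rb")); im=cv2.imread("pics/w4f.png"); g=cv2.cvtColor(im,cv2.COLOR_BGR2GRAY).astype(int)
for y in (40,60,80): print(y,g[y,415:465:2].tolist())
B=ray("wrist",[(456,126)],.058,c)[0]; A=ray("wrist",[(437,60),(435,45)],.052,c)
P=np.array([.5225,.1705])
for a in A:
    d=a[:2]-B[:2]; t=np.arctan2(d[1],d[0]); print(B.round(4),np.degrees(t),P+.085*np.array([np.cos(t),np.sin(t)]))
E
```

```text
40 [151, 152, 150, 152, 131, 48, 106, 144, 151, 149, 149, 151, 155, 154, 157, 147, 152, 156, 157, 157, 156, 154, 155, 154, 155]
60 [152, 154, 156, 152, 153, 154, 147, 59, 87, 137, 148, 150, 147, 149, 153, 153, 154, 148, 151, 156, 157, 157, 156, 156, 157]
80 [154, 153, 154, 153, 156, 153, 154, 157, 153, 100, 66, 129, 148, 149, 148, 146, 148, 148, 149, 147, 154, 157, 157, 155, 156]
[0.5219 0.1715 0.058 ] 133.9309137098257 [0.46352781 0.23171504]
[0.5219 0.1715 0.058 ] 132.91313915573627 [0.46462445 0.23275288]
```

Call:
{"name": "jog_arm", "arguments": {
  "deltas": [0, 0, 8, 3, 45, 0, 0.4, 0, 0, 16, 6, 90, 0, 0.4, 0, 0, 18, 10, 135, 0, 0.4, 0, 0, 18, 10, 165, 0, 0.4, 0, 0, 18, 10, 165, -20, 0.4, 0, 0, 18, 10, 165, -45, 0.4, 0, 0, 18, 10, 165, -65, 0.4, 0, 0, 18, 10, 165, -75, 0.4, 0, 0, 18, 10, 165, -75, 0.32, 0, 0, 18, 10, 165, -75, 0.32]
}}

```text
clock: 11.85
position: [0.466, 0.2344, 0.0721]
ee_rot: [-0.0, 0.409, 0.912, -0.0]
contact_force: [0.2, 0.7, 0.1]
width: 0.0273
gripper_force: 0.0
```

```bash
python3 - <<'E'
import numpy as np
P=np.array([.5225,.1705]); f=lambda a:P+.085*np.array([np.cos(np.radians(a)),np.sin(np.radians(a))])
k0=np.array([.466,.234])
for t in list(range(0,100,8))+[100,102,104]: print(t,((f(131.7+t)-k0)*1000).round(1).tolist(),end="; ")
E
```

```text
0 [-0.0, -0.0]; 8 [-8.3, -8.5]; 16 [-15.3, -18.1]; 24 [-21.0, -28.5]; 32 [-25.1, -39.6]; 40 [-27.6, -51.2]; 48 [-28.5, -63.1]; 56 [-27.7, -74.9]; 64 [-25.3, -86.5]; 72 [-21.3, -97.7]; 80 [-15.8, -108.2]; 88 [-8.9, -117.8]; 96 [-0.7, -126.4]; 100 [3.8, -130.2]; 102 [6.2, -132.0]; 104 [8.6, -133.7];
```

Call:
{"name": "jog_arm", "arguments": {
  "deltas": [0, 0, 4, -4, -4, 0, 0.32, 0, 0, 8, -8, -8, 0, 0.32, 0, 0, 16, -15, -18, 0, 0.32, 0, 0, 24, -21, -28, 0, 0.32, 0, 0, 32, -25, -40, 0, 0.32, 0, 0, 40, -28, -51, 0, 0.32, 0, 0, 48, -28, -63, 0, 0.32, 0, 0, 56, -28, -75, 0, 0.32, 0, 0, 64, -25, -86, 0, 0.32, 0, 0, 72, -21, -98, 0, 0.32, 0, 0, 80, -16, -108, 0, 0.32, 0, 0, 88, -9, -118, 0, 0.32, 0, 0, 92, -5, -122, 0, 0.32, 0, 0, 96, -1, -126, 0, 0.32, 0, 0, 100, 4, -130, 0, 0.32, 0, 0, 102, 6, -132, 0, 0.32, 0, 0, 104, 8, -133, 0, 0.32, 0, 0, 104, 8, -133, 0, 0.32]
}}

```text
clock: 13.65
position: [0.4749, 0.1011, 0.0734]
ee_rot: [0.001, -0.467, 0.884, -0.0]
contact_force: [-0.2, 0.4, 0.3]
width: 0.0271
gripper_force: 0.0
```

Call:
{"name": "jog_arm", "arguments": {
  "deltas": [0, 0, 0, 1.5, -1, 0, 0.32, 0, 0, 0, 3, -2, 0, 0.32, 0, 0, 0, 4, -3, 0, 0.32, 0, 0, 0, 4, -3, 0, 0.32]
}}

```text
clock: 14.05
position: [0.477, 0.0989, 0.0724]
ee_rot: [-0.0, -0.467, 0.884, 0.001]
contact_force: [-3.0, 3.6, 4.3]
width: 0.0276
gripper_force: 2.3
```

Call:
{"name": "jog_arm", "arguments": {
  "deltas": [0, 0, 0, -3, 2.5, 0, 0.32, 0, 0, 0, -3, 2.5, 0, 0.4, 0, 0, 0, -3, 2.5, 15, 0.4, 0, 0, 0, -3, 2.5, 40, 0.4, 0, 0, 0, 0, 10, 80, 0.4, 0, 0, 0, 20, 30, 110, 0.4, 0, 0, 0, 20, 30, 120, 0.4, 0, 0, 0, 20, 30, 120, 0.4]
}}

```text
clock: 14.85
position: [0.4992, 0.1282, 0.1938]
ee_rot: [0.002, -0.468, 0.884, -0.001]
contact_force: [-0.1, -1.1, -0.7]
width: 0.0343
gripper_force: 0.0
```

```bash
python3 - <<'E'
from h import *
im=imaging.get_image("wrist"); s=manip.get_state(); print(s["clock"],s["position"])
cv2.imwrite("pics/w5.png",cv2.resize(im[60:290,180:460],None,fx=2.6,fy=2.6,interpolation=cv2.INTER_CUBIC))
E
```

```text
14.9 [0.49759879 0.12787918 0.19217633]
```

View pics/w5.png

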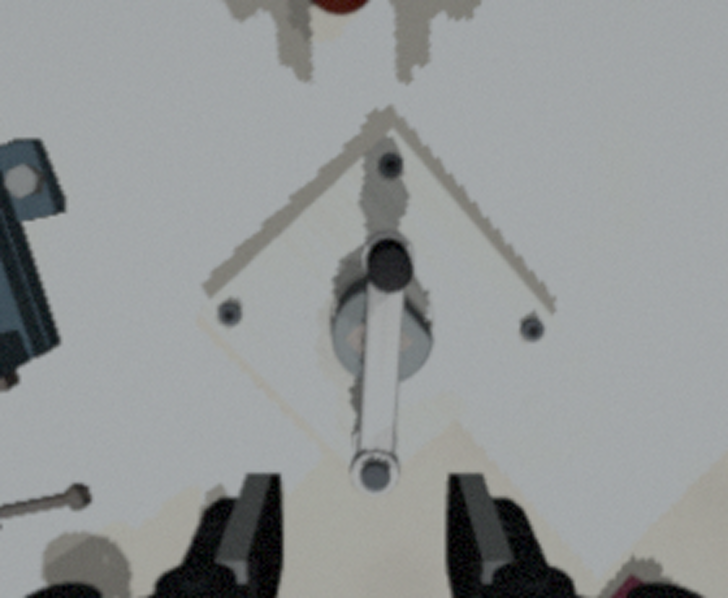

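The keeper lies across the middle of the mount, running from the boss at (375,472) to the knob at (390,262). The gripper is clear, so I hand in.

```bash
python3 -c "
from rig import manip
print(manip.sign_off())"
```

```text
the job is handed in; nothing more can be done
None
```

I loaded the flatted mount fully home in the aluminium holder with its flat matched to the pocket's, swung the keeper arm back to its stop, and handed the job in at about 15 s; no verdict came back.

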